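# Switch off the tray warmer and hook out its hot tray

## Robot

A 6-joint arm with a two-finger parallel gripper is mounted at the origin on a cart in front of the work surface, level with it; the furniture and walls round the work are solid. World frame = base frame: x ahead of the robot, y to its left, z up, the work surface at z = 0. Lengths are in m, angles in rad, forces in N, time in s.
With the tool pointing down it reaches from about 0.35 to 0.85 m from the base axis. Payload 8.1 kg.
Tool frame: the origin (TCP) lies midway between the tips of the shut fingers; the grasp point (between the pads) lies 19 mm behind it; z points along the fingers, y is the line along which they close (so a half turn about z gives the same grasp; the last joint's range is limited). The gripper opens to 85 mm and grips with 20 to 120 N. Pads are 22 mm wide; open, the fingers measure 114 mm over their backs; the gripper's body (76 mm by 85 mm) begins 54 mm behind the grasp point. The pads swing forward as they close: fully open they stand 13 mm farther back than shut.
Start: joints at [-0.085, 0.13, 1.488, -0, 1.523, -0.085], TCP at [0.6, 0, 0.231] pointing down, gripper open.
Joint ranges: [-2.96, 2.96], [-0.89, 2.26], [0.02, 2.5], [-1.34, 4.48], [0, 2.73], [-2.66, 2.66]. Speed limits (rad/s): [2.39, 2.39, 2.79, 3.14, 3.14, 3.14].

## Interface

Orientations are given as a rotation vector (axis times angle).
In Python, from plant import manip gives the robot as it stands. The module is installed in compiled form; this text tells all that it offers.
- The arm moves only by the tool move_arm, never from a script. Its argument "commands" is one flat list of numbers, 5 for each row, row after row: the opening, from -1 (shut) to 1 (fully open), then the shift along the tool's x, y, z in mm, then the turn about the tool's z in rad. A call has 1 to 5 rows; each row is the pose to reach, as a shift and turn from the pose commanded when the call began, along the tool's axes at that moment; what a row does not reach only later rows make up. A row lasts 1/12 s, in which the tool goes at most 41.7 mm and 7.16 degrees, less where a joint would pass 70% of its speed; a pose out of reach is approached as far as the arm can. A call with a gripper value outside its range is refused whole. The fingers move at their own pace and stop on an object; "grip_force" is the grip in N (left out, the last holds). Time passes only in rows, so rows that repeat a pose let the fingers close. It gives the time, the measured TCP pose, the force, the opening and the grip force at its end, in the units of the state.
- manip.get_state(): the state, without advancing time (a new reading comes with each control period).
- manip.capture(name): name is "scene" or "side" or "wrist"; returns (picture, depth): 384x512x3 uint8, red, green, blue; 384x512 float32, m along the optical axis (not along the pixel's ray), 0 where there is no reading.
- manip.camera_params(name): a dict with "fx", "fy", "cx", "cy" (pixels), "position" and "rotation" of the camera in the world; the wrist camera has in their place "mount" (4x4, takes a point from camera to tool coordinates, whose origin is the TCP and whose axes are the flange's). Camera axes: x right, y down, z forward; pixel columns grow to the right and rows downward; lengths in m; the calibration is good to about 2 mm. A picture is of the moment at which its call begins: read the wrist's pose just before it. camera_params takes no time and is no camera call.
- manip.hand_in(): hands the job in; it is judged then, once.
Trained networks look in the newest picture that a camera, given by its name, has taken for a name from the list of things; names that differ only in an ending like _2 or _b are one class to them, and where a whole thing is asked for, a point or a joint stands for the part that bears it (a point fixed in the world has none). Each returns a list of dicts, best first, with "confidence" (0 to 1); they miss things now and then, are a little off and sometimes report something else, mostly with a low value. They report only what shows in the picture. A call takes as long as a camera call.
- manip.look_for(camera, target): "rect" ([left, top, width, height] in pixels, round what is visible of it).
- manip.place_of(camera, target): "xy" ([column, row] in pixels: a listed point, or the origin of a listed thing).
The state is a dict: "time": time; "joints": joint angles; "dq": joint speeds; "joint_efforts": joint torques, N m; "position": TCP position; "ee_rot": TCP orientation; "contact_force": force on the tool from outside, world axes, zero at the start; "moment": the same for the moment, N m; "opening": opening from 0.0 (shut) to 1.0 (fully open); "grasp_force": force on a finger pad.
Only numpy, scipy, OpenCV 4.12 (cv2) and the standard library are available. Lean on these libraries where they do the work, as an engineer would, in place of code of your own. Each camera call takes 0.05 s, during which the arm holds its last target. There are 200 camera calls.

## Task

Switch the tray warmer off by turning the black knob on its top fully anticlockwise, as far as its stop. Only then catch the red eye on the front of its tray with the orange-gripped hook and draw the tray out as far as it will go: the tray is hot, so do not touch it with the gripper. Finally unhook, and stand the hook upright on its foot on the counter, clear of the eye, without knocking over or shoving the vial, bottle and jar that stand about.

Things in the scene. Friction and masses are not known exactly. Their poses are not given: they have to be found in the camera images.
- warmer: White sheet-metal tray warmer fixed to the counter, 220 (its x) x 200 (its y) x 112 mm high, grey control panel on top. Origin: centre of its underside. Its front, where the tray comes out, faces its own -x (roughly the robot's left, +y, in the room; yaw varies). It does not move.
- dial: Round aluminium scale plate, 92 mm across, 4 mm thick, on the warmer's top, 15 mm in front of its centre. Origin: on the knob's vertical axis, 112 mm above the counter. A red dot on its rim, towards its own +y, marks off: where the knob's pointer meets the anticlockwise stop. The plate's setting about its axis varies; it is tight and does not turn.
- knob: Black knob, turns about its z (up). Origin on the axis, 116 mm above the counter. Skirt 72 mm across, 10 mm high; on it a bar 62 mm long (its y), 15 mm thick (its x), z 128 to 157 mm over the counter, gripped from above. Starts 2.3 to 3.3 rad clockwise of its hard anticlockwise stop (where its +y is the dial's +y): regrasp. Turns at 0.12 N m, stays put; at the stop torque jumps.
- knob_mark (a point): Outer end of the white pointer line, on the top of the knob's bar, 28 mm from its axis, along the knob's +y.
- tray: Steel tray, aluminium front plate 176 wide, 74 high, in the warmer; five 38 mm jars are fixed in it. Slides only along the warmer's x, out to its -x, 120 mm in all to a hard stop; starts 0 to 15 mm out. Sliding takes about 2.5 N; stays where left. Hot: only the hook may touch it. Origin: under the middle of its floor, 20 mm above the counter.
- tray_eye (a point): Centre of the red-painted eye on the tray's front plate: a level ring of 8 mm bar, 30 mm clear inside and 46 mm outside, 32 mm in front of the plate and 48 mm above the counter (its bar spans 44 to 52 mm). In the warmer's frame its x is -142 mm with the tray fully in and -262 mm at the outer stop.
- hook: Loose tray hook, about 0.22 kg, on its foot. Black foot 90 x 46 x 8 mm; on it an orange grip 80 mm long (its x), 24 mm thick (its y), 8 to 54 mm above the foot's underside, taken from above. From its +x end an 8 mm rod runs forward at 46 mm height and bends straight down. Origin: centre of the foot's underside; x to the bent end (at the start roughly to the robot's right), z up.
- hook_tip (a point): Lower end of the hook's down-turned rod, 98 mm in front of the hook's origin along its x and 5 mm above the foot's underside. The straight down-turned part is 8 mm thick and 35 mm long, with the level rod above it.
- vial: Loose orange vial with white cap, 49 mm across, 89 mm high; bystander. Origin: centre of its underside.
- blue_bottle: Loose white bottle with blue cap, 52 mm across, 85 mm high; bystander. Origin: centre of its underside.
- white_jar: Loose white jar, 50 mm across, 62 mm high; bystander. Origin: centre of its underside.

How it is judged:
By the outcome, as a careful person would: the job done as asked, in the order asked, and still so for the second after the job is handed in, with the robot touching nothing.
It also fails if it takes over 72 s, if anything falls off the work surface, if the arm or the gripper's body presses on something with over 40 N, if the wrist force passes 120 N, or if a joint passes its speed limit or range.

## Working session

There is one attempt and no reset: what is moved stays moved. The work goes in short steps, Python scripts to look and compute and a tool call to move; the robot and the scene stay as the last step left them, time stands still between calls to the robot, and variables do not carry over. Pictures are saved under pics/ and viewed, at most 10 in all, crops included, and the job is handed in when it is done.

Besides the shell and the picture viewer there is one more tool, called after ">>>" by a JSON object that holds its "fn" and its "kwargs". move_arm: Moves the arm, as the interface text tells. Its arguments: {"type":"object","properties":{"commands":{"type":"array"},"grip_force":{"type":"number"}},"required":["commands"]}

```bash
mkdir -p pics; cat > h.py <<'E'
import numpy as np, cv2
from scipy.spatial.transform import Rotation as R
from plant import manip
def cam(n):
    p=manip.camera_params(n); s=manip.get_state()
    if 'mount' in p:
        T=np.eye(4);T[:3,:3]=R.from_rotvec(s['ee_rot']).as_matrix();T[:3,3]=s['position']
        M=T@np.array(p['mount']); return p,M[:3,:3],M[:3,3]
    r=np.array(p['rotation']); 
    r=r if r.shape==(3,3) else R.from_rotvec(r).as_matrix()
    return p,r,np.array(p['position'])
def ray(c,xy):
    p,r,o=c; d=r@np.array([(xy[0]-p['cx'])/p['fx'],(xy[1]-p['cy'])/p['fy'],1.]); return o,d
def atz(c,xy,z):
    o,d=ray(c,xy); return o+d*(z-o[2])/d[2]
def atd(c,xy,dep):
    o,d=ray(c,xy); u,v=int(round(xy[0])),int(round(xy[1])); return o+d*dep[v,u]
def proj(c,X):
    p,r,o=c; q=r.T@(np.array(X)-o); return np.array([p['fx']*q[0]/q[2]+p['cx'],p['fy']*q[1]/q[2]+p['cy']])
def tri(rays):
    A=np.zeros((3,3));b=np.zeros(3)
    for o,d in rays:
        d=d/np.linalg.norm(d);P=np.eye(3)-np.outer(d,d);A+=P;b+=P@o
    X=np.linalg.solve(A,b)
    return X,[float(np.linalg.norm(np.cross(X-o,d/np.linalg.norm(d)))) for o,d in rays]
E
python3 - <<'E'
from h import *
np.set_printoptions(precision=3,suppress=True)
pts=['dial','knob','knob_mark','tray_eye','hook','hook_tip','vial','blue_bottle','white_jar','warmer']
Z=dict(dial=.112,knob=.116,knob_mark=.157,tray_eye=.048,hook=0,hook_tip=.005)
rs={}
for n in ['scene','side','wrist']:
    c=cam(n); im,d=manip.capture(n); np.savez(f'{n}0.npz',im=im,d=d,r=c[1],o=c[2])
    cv2.imwrite(f'pics/{n}0.png',im[:,:,::-1])
    print(n,c[2],'axis',c[1][:,2])
    for t in pts:
        L=manip.place_of(n,t)
        if L:
            b=L[0];rs.setdefault(t,[]).append(ray(c,b['xy']))
            print(n,t,np.round(b['xy'],1),round(b['confidence'],2),atz(c,b['xy'],Z.get(t,0)))
for t,r in rs.items():
    if len(r)>1: print('tri',t,*tri(r))
E
```

```text
scene [-0.02   0.881  0.624] axis [ 0.474 -0.755 -0.454]
scene dial [258.3 165. ] 0.81 [ 0.581 -0.115  0.112]
scene knob [197.1 251.4] 0.66 [0.443 0.356 0.116]
scene knob_mark [266.1 156.7] 0.77 [ 0.542 -0.094  0.157]
scene tray_eye [231.4 201.5] 0.83 [0.58  0.036 0.048]
scene hook [181.4 279.1] 0.94 [0.509 0.342 0.   ]
scene hook_tip [195.6 252.5] 0.6 [0.544 0.247 0.005]
scene vial [283.7 232.2] 0.82 [0.405 0.028 0.   ]
scene blue_bottle [259.4 255.5] 0.68 [0.404 0.16  0.   ]
scene white_jar [328.8 193.2] 0.74 [ 0.392 -0.269  0.   ]
scene warmer [260.1 196.7] 0.83 [ 0.571 -0.115  0.   ]
side [-0.018  0.906  0.936] axis [ 0.412 -0.67  -0.618]
side dial [267.7 175.1] 0.57 [ 0.58  -0.108  0.112]
side knob [268.6 177.2] 0.78 [ 0.569 -0.095  0.116]
side knob_mark [276.1 166.9] 0.6 [ 0.548 -0.103  0.157]
side tray_eye [240.6 212.8] 0.61 [0.594 0.023 0.048]
side hook [202.7 308.1] 0.83 [0.5   0.338 0.   ]
side hook_tip [207.8 275.6] 0.61 [0.552 0.246 0.005]
side vial [294.4 249. ] 0.89 [0.406 0.029 0.   ]
side blue_bottle [272.4 285.6] 0.74 [0.389 0.181 0.   ]
side white_jar [343.5 193.4] 
[... 686 characters left out ...]
 0.154] [0.001635579531162203, 0.0019000966752067867, 0.0005505543763399929]
tri tray_eye [0.589 0.024 0.045] [0.004536750160713571, 0.0058388643455013645, 0.0033947558028778724]
tri hook [0.495 0.35  0.013] [0.004714790254023349, 0.004714790254023508]
tri hook_tip [ 0.558  0.235 -0.008] [0.002353486950232479, 0.002353486950232567]
tri vial [0.401 0.038 0.008] [0.0016262701965915154, 0.0014985226519114994, 0.0013174909713805666]
tri blue_bottle [0.364 0.227 0.058] [0.0005892455783353381, 0.0005892455783353113]
tri white_jar [ 0.41  -0.327 -0.031] [0.0028342045008003967, 0.002834204500800283]
tri warmer [ 0.575 -0.122  0.   ] [0.003904828582351836, 0.004130420140175905, 0.0033845603767914396]
```

```bash
python3 -c "
import cv2,numpy as np
a=cv2.imread('pics/scene0.png');b=cv2.imread('pics/side0.png');w=cv2.imread('pics/wrist0.png')
cv2.imwrite('pics/all0.png',cv2.resize(np.vstack([np.hstack([a,b]),np.hstack([w,w*0])]),(800,600),interpolation=cv2.INTER_AREA))"
```

```text
(no output)
```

View pics/all0.png

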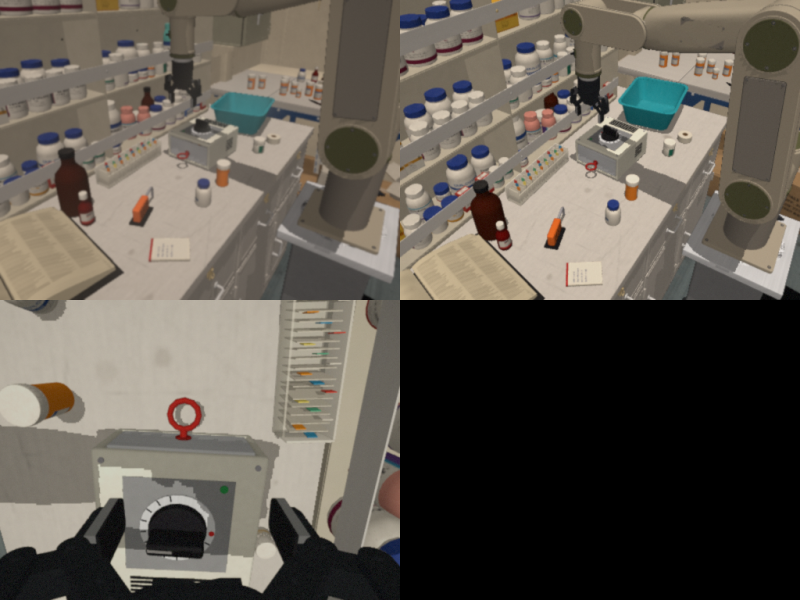

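The pictures show the warmer with its knob bar lying along x and the pointer to the left. In the wrist view (collage pixels) the red dot is near (211,534) and the red eye near (183,414). The hook stands at (143,205) in the scene view. I'll refine the eye, the dot, the knob and the hook by colour.

```bash
python3 - <<'E'
from h import *
np.set_printoptions(precision=4,suppress=True)
s=manip.get_state(); print(s['position'],R.from_rotvec(s['ee_rot']).as_matrix(),s['opening'],s['contact_force'])
def ld(n):
    f=np.load(n+'0.npz'); return f['im'],f['d'],(manip.camera_params(n),f['r'],f['o'])
for n in ['wrist','scene','side']:
    im,d,c=ld(n); hsv=cv2.cvtColor(im,cv2.COLOR_RGB2HSV)
    red=(((hsv[...,0]<6)|(hsv[...,0]>172))&(hsv[...,1]>150)&(hsv[...,2]>60)).astype(np.uint8)
    k,l,st,ce=cv2.connectedComponentsWithStats(red)
    for i in range(1,k):
        if st[i,4]>6:
            p=atd(c,ce[i],d); 
            if abs(p[0]-.58)<.12 and abs(p[1]+.04)<.16: print(n,st[i],ce[i],'dot z.116',atz(c,ce[i],.116),'eye z.048',atz(c,ce[i],.048))
    og=((hsv[...,0]>=5)&(hsv[...,0]<18)&(hsv[...,1]>180)&(hsv[...,2]>120)).astype(np.uint8)
    if n!='wrist':
        v,u=np.nonzero(og); P=np.array([atd(c,(a,b),d) for a,b in zip(u,v)])
        m=(abs(P[:,0]-.5)<.1)&(abs(P[:,1]-.34)<.1); P=P[m]; t=P[P[:,2]>.045]
        print(n,'hook pts',len(P),P.min(0),P.max(0),'top',len(t),t.mean(0))
        w,V=np.linalg.eigh(np.cov(t[:,:2].T)); print(np.sqrt(w),V[:,1])
# depth map of wrist: knob bar top
im,d,c=ld('wrist'); p=c[0]
v,u=np.mgrid[0:384,0:512]
D=np.stack([(u-p['cx'])/p['fx'],(v-p['cy'])/p['fy'],np.ones_like(u)],-1)*d[...,None]
P=D@c[1].T+c[2]
m=(abs(P[...,2]-.157)<.004)&(np.hypot(P[...,0]-.577,P[...,1]+.102)<.05)&(d>0); t=P[m]
print('bar',len(t),t.mean(0)); print(cv2.minAreaRect(t[:,:2].astype(np.float32)*1000))
m=(abs(P[...,2]-.112)<.002)&(d>0)&(np.hypot(P[...,0]-.577,P[...,1]+.102)<.17); t=P[m]
print('top',cv2.minAreaRect(t[:,:2].astype(np.float32)*1000), t.min(0),t.max(0))
# dial ring edge pts
cv2.imwrite('pics/w_crop.png',cv2.resize(im[110:384,110:350,::-1],None,fx=2.1,fy=2.1,interpolation=cv2.INTER_CUBIC))
E
```

```text
[0.6    0.     0.2313] [[-0.  1. -0.]
 [ 1.  0. -0.]
 [-0. -0. -1.]] 1.0010734917862265 [ 0.1657 -0.0137  0.0517]
wrist [214 125  44  54 866] [235.5554 150.6986] dot z.116 [0.5874 0.0316 0.116 ] eye z.048 [0.5839 0.0189 0.048 ]
wrist [268 297   6   5  23] [270.2609 299.0435] dot z.116 [ 0.6179 -0.1109  0.116 ] eye z.048 [ 0.6225 -0.1611  0.048 ]
scene hook pts 57 [0.4977 0.3146 0.0504] [0.5196 0.3744 0.0565] top 57 [0.5072 0.3517 0.0541]
[0.0031 0.0165] [-0.3187  0.9479]
side [237 206  16  12  72] [245.9583 211.4722] dot z.116 [0.5377 0.0782 0.116 ] eye z.048 [0.5837 0.0096 0.048 ]
side hook pts 301 [0.4922 0.3016 0.0149] [0.533  0.3761 0.0608] top 230 [0.5109 0.3406 0.0542]
[0.006  0.0222] [-0.3291  0.9443]
bar 1197 [ 0.5766 -0.102   0.1566]
((576.4556274414062, -103.73812866210938), (16.00463104248047, 61.892364501953125), 84.81417083740234)
top ((576.243896484375, -109.65869140625), (201.91046142578125, 198.5965118408203), 86.79612731933594) [ 0.479  -0.2072  0.11  ] [ 0.6808 -0.0042  0.114 ]
```

View pics/w_crop.png

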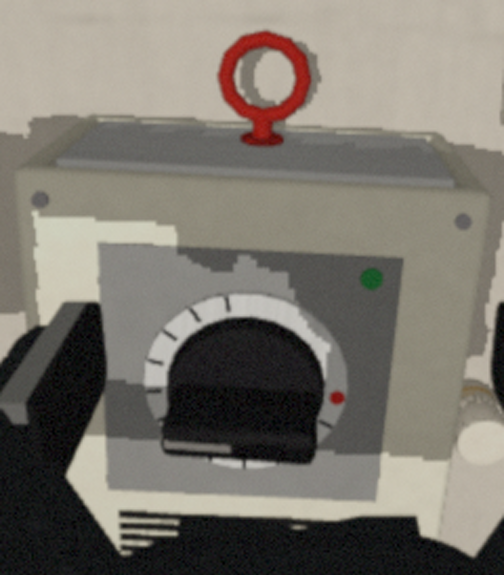

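The knob axis is at (0.5765,-0.1035). The pointer is at 174.8° and the off dot at -10.3°, so the knob needs about 3.05 rad anticlockwise, and joint 6 can do that in one grasp. The eye is at (0.584,0.0235), close to 0 mm out.

>>> {"fn": "move_arm", "kwargs": {"commands": [1,-103.5,-23.5,20,0.6,1,-103.5,-23.5,20,0.6,1,-103.5,-23.5,20,0.6,1,-103.5,-23.5,20,0.6,1,-103.5,-23.5,20,0.6], "grip_force": 60}}

```text
time: 2.07
position: [0.5758, -0.1053, 0.2107]
ee_rot: [-2.785, -1.452, 0.001]
contact_force: [0.7, 0.6, -0.2]
opening: 1.005
grasp_force: 0.0
```

>>> {"fn": "move_arm", "kwargs": {"commands": [1,0,0,0,0.6,1,0,0,0,0.6,1,0,0,0,0.6,1,0,0,0,0.6,1,0,0,0,0.6]}}

```text
time: 2.48
position: [0.5765, -0.1035, 0.2113]
ee_rot: [-3.09, -0.569, -0.0]
contact_force: [1.1, -0.4, -1.2]
opening: 0.997
grasp_force: 0.0
```

>>> {"fn": "move_arm", "kwargs": {"commands": [1,0,0,0,0.46,1,0,0,0,0.46,1,0,0,0,0.46,1,0,0,0,0.46,1,0,0,0,0.46]}}

```text
time: 2.9
position: [0.5765, -0.1035, 0.2113]
ee_rot: [-3.138, 0.146, -0.0]
contact_force: [-0.8, 0.4, -0.1]
opening: 1.003
grasp_force: 0.0
```

```bash
python3 - <<'E'
from h import *
np.set_printoptions(precision=4,suppress=True)
s=manip.get_state(); M=R.from_rotvec(s['ee_rot']).as_matrix(); print(s['time'],s['position'],np.degrees(np.arctan2(M[1],M[0])),s['joints'])
im,d=manip.capture('wrist')
c=cam('wrist');p=c[0]
v,u=np.mgrid[0:384,0:512]
D=np.stack([(u-p['cx'])/p['fx'],(v-p['cy'])/p['fy'],np.ones_like(u)],-1)*d[...,None]
P=D@c[1].T+c[2]
m=(abs(P[...,2]-.157)<.004)&(np.hypot(P[...,0]-.577,P[...,1]+.102)<.05)&(d>0); t=P[m]
print('bar',len(t),t.mean(0)); print(cv2.minAreaRect(t[:,:2].astype(np.float32)*1000))
E
```

```text
2.9 [ 0.5765 -0.1035  0.2113] [ -5.3423 -95.3423  14.946 ] [-0.2651  0.1017  1.5556  0.      1.4843  1.3989]
bar 1872 [ 0.5792 -0.1039  0.1568]
((577.3446655273438, -103.65312194824219), (14.663843154907227, 61.080284118652344), 85.5020523071289)
```

>>> {"fn": "move_arm", "kwargs": {"commands": [1,0,0,40,0,1,0,0,60,0,1,0,0,80,0,1,0,0,80,0,1,0,0,80,0]}}

```text
time: 3.37
position: [0.5755, -0.1032, 0.1302]
ee_rot: [-3.138, 0.136, 0.005]
contact_force: [-1.2, 0.1, 1.0]
opening: 1.002
grasp_force: 0.0
```

>>> {"fn": "move_arm", "kwargs": {"commands": [-1,0,0,0,0,-1,0,0,0,0,-1,0,0,0,0,-1,0,0,0,0,-1,0,0,0,0]}}

```text
time: 3.78
position: [0.577, -0.1036, 0.1323]
ee_rot: [3.138, -0.14, 0.002]
contact_force: [-0.3, -0.0, -0.6]
opening: 0.301
grasp_force: 0.0
```

>>> {"fn": "move_arm", "kwargs": {"commands": [-1,0,0,0,0,-1,0,0,0,0,-1,0,0,0,0,-1,0,0,0,0,-1,0,0,0,0]}}

```text
time: 4.2
position: [0.5768, -0.1039, 0.1321]
ee_rot: [3.138, -0.14, 0.001]
contact_force: [-0.7, -1.9, 5.5]
opening: 0.166
grasp_force: 59.2
```

Gripped (opening 14 mm, force 59 N). I turn it anticlockwise, which is negative about tool z.

>>> {"fn": "move_arm", "kwargs": {"commands": [-1,0,0,0,-0.12,-1,0,0,0,-0.24,-1,0,0,0,-0.36,-1,0,0,0,-0.48,-1,0,0,0,-0.6]}}

```text
time: 4.62
position: [0.5767, -0.1037, 0.1321]
ee_rot: [3.037, 0.802, 0.001]
contact_force: [-3.2, -0.4, 4.7]
opening: 0.163
grasp_force: 59.2
```

>>> {"fn": "move_arm", "kwargs": {"commands": [-1,0,0,0,-0.12,-1,0,0,0,-0.24,-1,0,0,0,-0.36,-1,0,0,0,-0.48,-1,0,0,0,-0.6]}}

```text
time: 5.03
position: [0.5766, -0.1036, 0.1321]
ee_rot: [2.664, 1.664, 0.0]
contact_force: [-3.2, -0.3, 7.2]
opening: 0.162
grasp_force: 59.4
```

>>> {"fn": "move_arm", "kwargs": {"commands": [-1,0,0,0,-0.12,-1,0,0,0,-0.24,-1,0,0,0,-0.36,-1,0,0,0,-0.48,-1,0,0,0,-0.6]}}

```text
time: 5.45
position: [0.5763, -0.1036, 0.1321]
ee_rot: [-2.054, -2.377, 0.0]
contact_force: [-5.5, 0.3, 8.5]
opening: 0.166
grasp_force: 59.5
```

>>> {"fn": "move_arm", "kwargs": {"commands": [-1,0,0,0,-0.12,-1,0,0,0,-0.24,-1,0,0,0,-0.36,-1,0,0,0,-0.48,-1,0,0,0,-0.6]}}

```text
time: 5.87
position: [0.5761, -0.1037, 0.132]
ee_rot: [-1.259, -2.877, 0.001]
contact_force: [-5.5, -0.3, 9.0]
opening: 0.162
grasp_force: 59.6
```

```bash
python3 - <<'E'
from h import *
np.set_printoptions(precision=4,suppress=True)
s=manip.get_state(); M=R.from_rotvec(s['ee_rot']).as_matrix(); print(s['time'],s['position'],np.degrees(np.arctan2(M[1],M[0])),s['joints'],s['moment'],s['contact_force'])
E
```

```text
5.8667 [ 0.5761 -0.1037  0.132 ] [ 132.7211   42.7211 -161.3554] [-0.2654  0.159   1.641  -0.0004  1.3423 -1.0109] [-0.1682  1.0665 -0.1995] [-5.4769 -0.2852  9.0432]
```

>>> {"fn": "move_arm", "kwargs": {"commands": [-1,0,0,0,-0.1,-1,0,0,0,-0.2,-1,0,0,0,-0.3,-1,0,0,0,-0.4,-1,0,0,0,-0.5]}}

```text
time: 6.28
position: [0.5761, -0.1039, 0.1321]
ee_rot: [-0.51, -3.099, 0.001]
contact_force: [-6.0, -1.9, 9.3]
opening: 0.161
grasp_force: 59.6
```

```bash
cat > st.py <<'E'
from h import *
np.set_printoptions(precision=4,suppress=True)
s=manip.get_state(); M=R.from_rotvec(s['ee_rot']).as_matrix(); print(s['time'],s['position'],np.degrees(np.arctan2(M[1],M[0]))[:2],s['joints'],'M',s['moment'],'F',s['contact_force'],s['opening'])
E
python3 st.py
```

```text
6.2833 [ 0.5761 -0.1039  0.1321] [161.308  71.308] [-0.2655  0.159   1.641  -0.0008  1.3423 -1.5099] M [-0.3238  1.1526 -0.1786] F [-5.9975 -1.8843  9.3162] 0.1610138046347881
```

>>> {"fn": "move_arm", "kwargs": {"commands": [-1,0,0,0,-0.04,-1,0,0,0,-0.08,-1,0,0,0,-0.12,-1,0,0,0,-0.15,-1,0,0,0,-0.15]}}

```text
time: 6.7
position: [0.576, -0.1039, 0.132]
ee_rot: [-0.281, -3.128, 0.001]
contact_force: [-6.0, -1.9, 7.9]
opening: 0.164
grasp_force: 59.6
```

```bash
python3 st.py
```

```text
6.7 [ 0.576  -0.1039  0.132 ] [169.7458  79.7458] [-0.2655  0.159   1.641  -0.0008  1.3423 -1.6571] M [-0.3385  1.0839  0.0807] F [-5.9792 -1.8512  7.9289] 0.16407236215846682
```

>>> {"fn": "move_arm", "kwargs": {"commands": [-1,0,0,0,-0.02,-1,0,0,0,-0.04,-1,0,0,0,-0.06,-1,0,0,0,-0.06]}}

```text
time: 7.03
position: [0.5761, -0.1039, 0.1321]
ee_rot: [-0.19, -3.135, 0.001]
contact_force: [-6.4, -1.5, 8.3]
opening: 0.165
grasp_force: 60.7
```

```bash
python3 st.py
```

```text
7.0333 [ 0.5761 -0.1039  0.1321] [173.0659  83.0659] [-0.2657  0.1589  1.641  -0.0006  1.3423 -1.7154] M [-0.2907  1.0305 -1.014 ] F [-6.4367 -1.5167  8.2832] 0.1650168703771789
```

>>> {"fn": "move_arm", "kwargs": {"commands": [-1,0,0,0,-0.02,-1,0,0,0,-0.04,-1,0,0,0,-0.04]}}

```text
time: 7.28
position: [0.5761, -0.1039, 0.1321]
ee_rot: [-0.129, -3.138, 0.0]
contact_force: [-6.3, -0.7, 9.1]
opening: 0.159
grasp_force: 73.1
```

```bash
python3 st.py
```

```text
7.2833 [ 0.5761 -0.1039  0.1321] [175.2903  85.2903] [-0.2659  0.1589  1.6409 -0.0002  1.3424 -1.7545] M [-0.2526  0.9998 -1.8303] F [-6.3046 -0.7363  9.0704] 0.1594953352744932
```

>>> {"fn": "move_arm", "kwargs": {"commands": [1,0,0,0,0,1,0,0,0,0,1,0,0,0,0,1,0,0,0,0,1,0,0,0,0]}}

```text
time: 7.7
position: [0.5764, -0.1033, 0.1309]
ee_rot: [-0.126, -3.139, -0.0]
contact_force: [-0.4, 0.3, -0.2]
opening: 0.86
grasp_force: 0.0
```

>>> {"fn": "move_arm", "kwargs": {"commands": [1,0,0,0,0,1,0,0,0,0,1,0,0,-40,0,1,0,0,-80,0,1,0,0,-80,0]}}

```text
time: 8.12
position: [0.5804, -0.1045, 0.2207]
ee_rot: [0.126, 3.127, -0.004]
contact_force: [1.8, -0.6, 1.3]
opening: 0.999
grasp_force: 0.0
```

```bash
cat >look.py <<'E'
from h import *
def cloud(n):
    c=cam(n); im,d=manip.capture(n); p=c[0]
    v,u=np.mgrid[0:384,0:512]
    D=np.stack([(u-p['cx'])/p['fx'],(v-p['cy'])/p['fy'],np.ones_like(u)],-1)*d[...,None]
    P=D@c[1].T+c[2]; P[d<=0]=np.nan
    return c,im,P
E
python3 st.py; python3 - <<'E'
from look import *
c,im,P=cloud('wrist')
m=(abs(P[...,2]-.157)<.004)&(np.hypot(P[...,0]-.577,P[...,1]+.103)<.05); t=P[m]
print(cv2.minAreaRect(t[:,:2].astype(np.float32)*1000))
for t,z in [('knob_mark',.157),('tray_eye',.048)]:
    L=manip.place_of('wrist',t); print(t,[(b['confidence'],atz(c,b['xy'],z)) for b in L[:1]])
cv2.imwrite('pics/k1.png',im[...,::-1])
E
```

```text
8.1167 [ 0.5804 -0.1045  0.2207] [175.3797  85.3781] [-0.265   0.0955  1.5451  0.      1.4884 -1.7552] M [ 0.0028 -0.0312 -0.0153] F [ 1.8038 -0.6066  1.3441] 0.9993316540888837
((577.0037231445312, -104.42243957519531), (14.987519264221191, 62.29997634887695), 81.50672149658203)
knob_mark [(0.91, array([ 0.60470822, -0.1079441 ,  0.157     ]))]
tray_eye [(0.61, array([0.58179595, 0.02334974, 0.048     ]))]
```

View pics/k1.png

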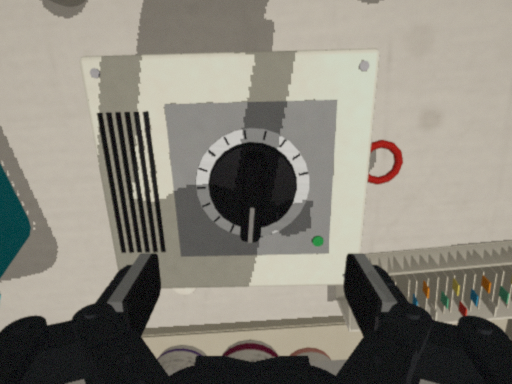

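The knob is at its stop: the torque rose to 1.8 N m, and the pointer, bar end near (250,240), covers the red dot. Before going to the hook I check what stands around it.

```bash
python3 - <<'E'
from look import *
np.set_printoptions(precision=3,suppress=True)
H={}
for n in ['scene0','side0']:
    f=np.load(n+'.npz');p=manip.camera_params(n[:-1]);d=f['d'];v,u=np.mgrid[0:384,0:512]
    P=(np.stack([(u-p['cx'])/p['fx'],(v-p['cy'])/p['fy'],np.ones_like(u)],-1)*d[...,None])@f['r'].T+f['o']
    P=P[(d>0)]
    for q in P[(P[:,2]>.015)&(P[:,2]<.4)&(P[:,0]>.3)&(P[:,0]<.8)&(P[:,1]>-.05)&(P[:,1]<.65)]:
        k=(int(q[0]//.03),int(q[1]//.03)); H[k]=max(H.get(k,0),q[2])
xs=range(10,27)
print('y\\x  '+' '.join(f'{x*30:4d}' for x in xs))
for y in range(21,-2,-1): print(f'{y*30:4d} ',' '.join(f'{int(1000*H.get((x,y),0)):4d}' for x in xs))
E
```

```text
y\x   300  330  360  390  420  450  480  510  540  570  600  630  660  690  720  750  780
 630     0    0    0    0    0   66   66   69   69   69   68   68   70   67   68  148  146
 600     0    0    0    0   59   64   67   66   67   67   67   69   68   69   69  147  147
 570     0    0    0    0   59   62   62   64   63   63   65   66   66   68   67  368  361
 540     0    0    0    0   55   55   57   56   58   59   60   60   61   63   63  399  398
 510     0    0    0    0   33   48   51   51   50   52   53   54   55   57   59  399  398
 480     0    0    0    0    0    0   17   21   28   40   44   48   49   50   50  399  398
 450     0    0    0    0    0    0    0    0    0    0  109  108  143  149  144  399  398
 420     0   15   15    0    0    0    0    0    0    0  110  108  208  210  209  399  398
 390    15   15    0    0    0    0    0    0    0    0    0   92  209  210  209  399  399
 360    15    0   17    0    0    0   59   58    0    0    0    0  139  150    0  399  396
 330     0   15    0    0    0    0   59   59    0    0    0    0    0    0    0  399  398
 300     
[... 382 characters left out ...]
  0    0    0    0    0    0    0    0    0   71   73  399  399
 150     0    0   90   90    0    0    0    0    0    0    0    0    0   70   72  399  399
 120     0    0    0    0    0    0    0    0    0    0    0    0    0   73   75  399  398
  90     0    0    0    0    0    0    0    0    0    0    0    0    0   73   71  399  397
  60     0    0   90   93    0    0    0    0    0    0    0    0    0   69   72  399  399
  30     0    0   94   94   91    0    0    0   55  399  399    0    0   53   71  399  399
   0     0    0   93   93    0    0    0  353  399  399  398  350  351   57   71  399  399
 -30     0    0    0    0    0  112  119  354  399  322  303  352  353   65   71  399  397
```

>>> {"fn": "move_arm", "kwargs": {"commands": [1,57,180,-20,0.6,1,57,180,-20,0.6,1,57,180,-20,0.6,1,57,180,-20,0.6,1,57,180,-20,0.6]}}

```text
time: 8.68
position: [0.5324, 0.0826, 0.2294]
ee_rot: [-1.051, -2.957, 0.001]
contact_force: [0.3, 0.2, -0.0]
opening: 1.002
grasp_force: 0.0
```

```bash
python3 st.py
```

```text
8.6833 [0.5324 0.0826 0.2294] [140.882   50.8822] [ 0.0583 -0.0313  1.6587  0.0005  1.5174 -0.8297] M [ 0.0007 -0.0057 -0.0037] F [ 0.3252  0.1817 -0.0409] 1.0015350067382236
```

>>> {"fn": "move_arm", "kwargs": {"commands": [1,140,134,0,0.556,1,140,134,0,0.556,1,140,134,0,0.556,1,140,134,0,0.556,1,140,134,0,0.556]}}

```text
time: 9.1
position: [0.5077, 0.2736, 0.2292]
ee_rot: [-1.824, -2.556, 0.004]
contact_force: [0.5, -0.6, 0.4]
opening: 1.002
grasp_force: 0.0
```

```bash
python3 st.py; python3 - <<'E'
from look import *
np.set_printoptions(precision=4,suppress=True)
c,im,P=cloud('wrist'); hsv=cv2.cvtColor(im,cv2.COLOR_RGB2HSV)
for t,z in [('hook',0),('hook_tip',.005)]:
    L=manip.place_of('wrist',t); print(t,[(b['confidence'],b['xy'],atz(c,b['xy'],z)) for b in L[:1]])
og=((hsv[...,0]>=3)&(hsv[...,0]<18)&(hsv[...,1]>170)&(hsv[...,2]>90))
m=og&(abs(P[...,2]-.054)<.006); t=P[m]; print(len(t),t.mean(0),cv2.minAreaRect(t[:,:2].astype(np.float32)*1000))
m=(P[...,2]>.040)&(P[...,2]<.065)&(np.hypot(P[...,0]-.52,P[...,1]-.3)<.15); t=P[m]; print('all high',len(t),t.min(0),t.max(0),cv2.minAreaRect(t[:,:2].astype(np.float32)*1000))
cv2.imwrite('pics/hk.png',im[...,::-1])
E
```

```text
9.1 [0.5077 0.2736 0.2292] [108.9682  18.9681] [ 0.4055  0.0718  1.5546 -0.0003  1.5183  0.0745] M [ 0.0028 -0.0736 -0.0506] F [ 0.5262 -0.5756  0.4341] 1.00163637064046
hook [(0.64, [277.7, 108.2], array([0.5164, 0.338 , 0.    ]))]
hook_tip [(0.77, [278.5, 192.8], array([0.5511, 0.2457, 0.005 ]))]
2039 [0.52   0.3336 0.0537] ((644.458984375, 228.5116729736328), (236.76263427734375, 345.8845520019531), 12.256369590759277)
all high 2412 [0.4112 0.1925 0.0403] [0.5523 0.376  0.0569] ((502.591552734375, 265.64093017578125), (207.2924041748047, 105.23873901367188), 64.28521728515625)
```

View pics/hk.png

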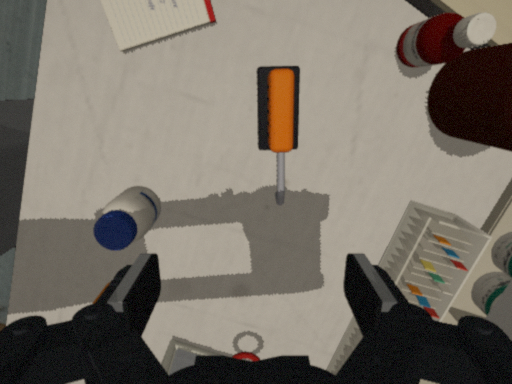

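The hook is upright: orange grip from (281,68) to (282,150), rod down to its end near (280,200). I'll restrict the mask to it.

```bash
cat > hk.py <<'E'
from look import *
np.set_printoptions(precision=4,suppress=True)
c,im,P=cloud('wrist'); hsv=cv2.cvtColor(im,cv2.COLOR_RGB2HSV)
og=((hsv[...,0]>=3)&(hsv[...,0]<18)&(hsv[...,1]>170)&(hsv[...,2]>90))
near=np.hypot(P[...,0]-.515,P[...,1]-.335)<.09
m=og&near; t=P[m]; t=t[abs(t[:,2]-.0535)<.004]; r=cv2.minAreaRect(t[:,:2].astype(np.float32)*1000)
print('grip top',len(t),t.mean(0),r)
k=np.median(t[:,2]); 
mm=(og&near).astype(np.uint8); q=np.argwhere(mm)[:,::-1].astype(np.float32); pr=cv2.minAreaRect(q); b=cv2.boxPoints(pr)
print('px',pr,'box at z.054',np.array([atz(c,x,.054)[:2] for x in b]))
f=P[near&(hsv[...,2]<60)&(abs(P[...,2]-.008)<.004)]; print('foot',len(f),cv2.minAreaRect(f[:,:2].astype(np.float32)*1000))
rod=P[(P[...,2]>.03)&(P[...,2]<.06)&~og&(np.hypot(P[...,0]-.548,P[...,1]-.262)<.05)]
print('rod',len(rod),rod.mean(0),cv2.minAreaRect(rod[:,:2].astype(np.float32)*1000))
E
python3 hk.py
```

```text
grip top 1906 [0.515  0.3389 0.0538] ((516.0205078125, 337.8288879394531), (23.269886016845703, 77.50012969970703), 20.42776870727539)
px ((281.247314453125, 111.96145629882812), (25.587890625, 82.42253112792969), 1.7623909711837769) box at z.054 [[0.5156 0.2972]
 [0.491  0.3705]
 [0.5137 0.3778]
 [0.5401 0.305 ]]
foot 1104 ((516.3938598632812, 337.3238830566406), (43.50712585449219, 87.11080932617188), 19.910009384155273)
rod 416 [0.5382 0.2756 0.0498] ((541.7938842773438, 275.4243469238281), (21.076868057250977, 62.947349548339844), 26.486204147338867)
```

>>> {"fn": "move_arm", "kwargs": {"commands": [1,57.7,28.6,40,-0.018,1,57.7,28.6,80,-0.018,1,57.7,28.6,110,-0.018,1,57.7,28.6,120,-0.018,1,57.7,28.6,120,-0.018]}}

```text
time: 9.72
position: [0.5129, 0.3331, 0.1031]
ee_rot: [-1.79, -2.575, 0.018]
contact_force: [-1.2, -1.2, -1.5]
opening: 1.001
grasp_force: 0.0
```

```bash
python3 st.py; python3 hk.py
```

```text
9.7167 [0.5129 0.3331 0.1031] [110.3868  20.3853] [ 0.4924  0.2658  1.5738 -0.0003  1.3148  0.1367] M [-0.0238  0.0101 -0.0017] F [-1.1774 -1.1834 -1.484 ] 1.0014411635273373
grip top 3858 [0.5146 0.3407 0.0538] ((515.7213745117188, 337.8817443847656), (23.389957427978516, 78.22062683105469), 19.764812469482422)
px ((259.5, 203.0), (122.0, 37.0), 90.0) box at z.054 [[0.4897 0.3766]
 [0.5105 0.3843]
 [0.5412 0.3072]
 [0.5177 0.2983]]
foot 2494 ((516.1016845703125, 337.9060363769531), (45.04758071899414, 87.95340728759766), 20.18364715576172)
rod 706 [0.538  0.2768 0.05  ] ((539.6386108398438, 275.8533935546875), (23.572710037231445, 63.88132095336914), 22.59185028076172)
```

>>> {"fn": "move_arm", "kwargs": {"commands": [1,0,0,35,0,1,0,0,65,0,1,0,0,87,0,1,0,0,87,0,1,0,0,87,0]}}

```text
time: 10.18
position: [0.5176, 0.3354, 0.0253]
ee_rot: [-1.795, -2.578, 0.001]
contact_force: [1.1, -0.3, 0.3]
opening: 0.997
grasp_force: 0.0
```

>>> {"fn": "move_arm", "kwargs": {"commands": [-1,0,0,0,0,-1,0,0,0,0,-1,0,0,0,0,-1,0,0,0,0,-1,0,0,0,0]}}

```text
time: 10.6
position: [0.5176, 0.3368, 0.0254]
ee_rot: [1.793, 2.579, 0.002]
contact_force: [-0.8, -1.4, 0.1]
opening: 0.3
grasp_force: 0.6
```

>>> {"fn": "move_arm", "kwargs": {"commands": [-1,0,0,0,0,-1,0,0,0,0,-1,0,0,0,0,-1,0,0,0,0,-1,0,0,0,0]}}

```text
time: 11.02
position: [0.5177, 0.3369, 0.0255]
ee_rot: [1.793, 2.579, 0.002]
contact_force: [-0.6, -0.9, 6.1]
opening: 0.269
grasp_force: 60.9
```

```bash
python3 st.py
```

```text
11.0167 [0.5177 0.3369 0.0255] [110.3752  20.3752] [ 0.4939  0.3594  1.6136 -0.      1.1669  0.1383] M [-0.0932  0.1361 -0.0322] F [-0.5925 -0.866   6.0632] 0.2689612839040015
```

>>> {"fn": "move_arm", "kwargs": {"commands": [-1,0,0,-40,0,-1,0,0,-80,0,-1,-38,-2,-88,0.12,-1,-76,-3,-88,0.24,-1,-110,-4,-88,0.36]}}

```text
time: 11.43
position: [0.5525, 0.2312, 0.1139]
ee_rot: [2.23, 2.211, 0.003]
contact_force: [0.4, 0.2, -3.0]
opening: 0.274
grasp_force: 60.0
```

```bash
python3 st.py
```

```text
11.4333 [0.5525 0.2312 0.1139] [89.5076 -0.4925] [ 0.3109  0.2082  1.62   -0.0005  1.3106  0.3196] M [-0.0014  0.0373 -0.0234] F [ 0.3744  0.1678 -3.0309] 0.27398554233559
```

>>> {"fn": "move_arm", "kwargs": {"commands": [-1,-35,12,0,0.047,-1,-70,25,0,0.047,-1,-100,36,0,0.047,-1,-113,39.8,0,0.047,-1,-113,39.8,0,0.047]}}

```text
time: 11.85
position: [0.5914, 0.1154, 0.1119]
ee_rot: [2.282, 2.159, -0.002]
contact_force: [-0.0, -0.2, -2.5]
opening: 0.27
grasp_force: 60.0
```

```bash
python3 st.py; cat > ey.py <<'E'
from look import *
np.set_printoptions(precision=4,suppress=True)
import sys
rs={}
for n in ['scene','side','wrist']:
    c,im,P=cloud(n)
    for t,z in [('tray_eye',.048),('hook_tip',.09)]:
        L=manip.place_of(n,t)
        if L: b=L[0]; rs.setdefault(t,[]).append(ray(c,b['xy'])); print(n,t,round(b['confidence'],2),np.round(b['xy'],1),atz(c,b['xy'],z))
    hsv=cv2.cvtColor(im,cv2.COLOR_RGB2HSV)
    red=(((hsv[...,0]<6)|(hsv[...,0]>172))&(hsv[...,1]>130)&(hsv[...,2]>50))&(np.hypot(P[...,0]-.584,P[...,1]-.06)<.14)&(P[...,2]>.03)&(P[...,2]<.07)
    t=P[red]
    if len(t)>10: print(n,'red',len(t),t.min(0),t.max(0))
    if n==('wrist'): cv2.imwrite(f'pics/{sys.argv[1]}w.png',im[...,::-1])
    if n=='scene': cv2.imwrite(f'pics/{sys.argv[1]}s.png',cv2.resize(im[140:300,170:330,::-1],None,fx=3,fy=3,interpolation=cv2.INTER_CUBIC))
for t,r in rs.items():
    if len(r)>1: print('tri',t,*tri(r))
E
python3 ey.py e1; python3 -c "
import cv2,numpy as np
a=cv2.imread('pics/e1s.png');b=cv2.imread('pics/e1w.png');b=cv2.resize(b,(320,240));o=np.zeros((480,800,3),np.uint8);o[:,:480]=a;o[:240,480:]=b;cv2.imwrite('pics/e1.png',o)"
```

```text
11.85 [0.5914 0.1154 0.1119] [86.8376 -3.1624] [ 0.1082  0.2226  1.6074 -0.001   1.3121  0.1637] M [-0.0077  0.0293 -0.0658] F [-0.0125 -0.1732 -2.5289] 0.26998940000703925
scene tray_eye 0.64 [234.2 199.9] [0.579  0.0234 0.048 ]
scene hook_tip 0.92 [232.6 188. ] [0.5808 0.029  0.09  ]
scene red 26 [ 0.562  -0.0055  0.0455] [0.5887 0.0464 0.0542]
side tray_eye 0.92 [241.6 213. ] [0.5908 0.0224 0.048 ]
side hook_tip 0.74 [243.3 196.6] [ 0.5999 -0.0019  0.09  ]
side red 89 [ 0.5603 -0.0106  0.0465] [0.6013 0.0442 0.0598]
wrist red 66 [ 0.5617 -0.0072  0.0504] [0.5916 0.0346 0.0536]
tri tray_eye [0.5961 0.0068 0.0351] [0.00453136361943394, 0.0045313636194339955]
tri hook_tip [ 0.641  -0.0593  0.0354] [0.0016720328297656563, 0.001672032829765535]
```

View pics/e1.png

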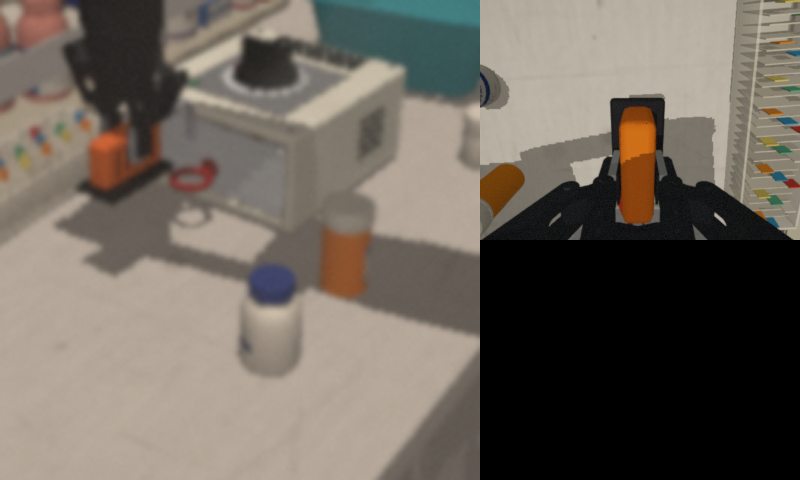

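The scene crop shows the hook's foot just left of the red eye, near (190,178), with the down-rod over it. My figures put the tip within a few mm of the eye's centre, and the margin is 11 mm. I descend gently and watch the force.

>>> {"fn": "move_arm", "kwargs": {"commands": [-1,0,0,0,0,-1,0,0,0,0,-1,0,0,8,0,-1,0,0,16,0,-1,0,0,24,0]}}

```text
time: 12.72
position: [0.5906, 0.1187, 0.0872]
ee_rot: [-2.278, -2.163, 0.0]
contact_force: [0.4, 0.2, -2.4]
opening: 0.271
grasp_force: 60.0
```

```bash
python3 st.py
```

```text
12.7167 [0.5906 0.1187 0.0872] [87.0424 -2.9576] [ 0.1132  0.2479  1.6259 -0.      1.2682  0.1649] M [-0.056  -0.0157 -0.0282] F [ 0.3888  0.2487 -2.3649] 0.27085531572377186
```

>>> {"fn": "move_arm", "kwargs": {"commands": [-1,0,0,6,0,-1,0,0,12,0,-1,0,0,16,0,-1,0,0,20,0,-1,0,0,20,0]}}

```text
time: 13.13
position: [0.5902, 0.1186, 0.0671]
ee_rot: [-2.277, -2.163, 0.002]
contact_force: [0.2, 0.1, -1.9]
opening: 0.271
grasp_force: 60.0
```

```bash
python3 st.py
```

```text
13.1333 [0.5902 0.1186 0.0671] [87.0399 -2.9601] [0.1132 0.271  1.6381 0.     1.2339 0.1648] M [-0.0049 -0.0012  0.0035] F [ 0.1864  0.0735 -1.9344] 0.27143296497849734
```

>>> {"fn": "move_arm", "kwargs": {"commands": [-1,0,0,5,0,-1,0,0,10,0,-1,0,0,15,0,-1,0,0,18,0,-1,0,0,18,0]}}

```text
time: 13.55
position: [0.5901, 0.1187, 0.0491]
ee_rot: [-2.277, -2.163, 0.002]
contact_force: [-0.2, 0.1, -2.5]
opening: 0.273
grasp_force: 60.0
```

>>> {"fn": "move_arm", "kwargs": {"commands": [-1,5,0,0,0,-1,10,0,0,0,-1,15,0,0,0,-1,20,0,0,0,-1,25,0,0,0]}}

```text
time: 13.97
position: [0.5923, 0.1441, 0.0505]
ee_rot: [2.277, 2.163, -0.0]
contact_force: [0.8, -3.1, -1.8]
opening: 0.273
grasp_force: 59.9
```

```bash
python3 st.py;python3 ey.py e2; python3 -c "
import cv2,numpy as np
a=cv2.imread('pics/e2s.png');b=cv2.imread('pics/e2w.png');b=cv2.resize(b,(320,240));o=np.zeros((480,800,3),np.uint8);o[:,:480]=a;o[:240,480:]=b;cv2.imwrite('pics/e2.png',o)"
```

```text
13.9667 [0.5923 0.1441 0.0505] [87.0546 -2.9454] [ 0.1548  0.3086  1.6261 -0.0005  1.2067  0.2064] M [-0.4397 -0.0759  0.0413] F [ 0.8269 -3.0645 -1.7594] 0.2727245249668001
scene tray_eye 0.87 [227.1 205. ] [0.5784 0.0606 0.048 ]
scene hook_tip 0.63 [226.1 209.5] [0.5227 0.1417 0.09  ]
scene red 15 [0.5609 0.0203 0.0478] [0.5943 0.057  0.0542]
side tray_eye 0.71 [239.1 215.3] [0.5912 0.0353 0.048 ]
side hook_tip 0.73 [266.7 172.9] [ 0.6048 -0.144   0.09  ]
side red 65 [0.5617 0.0045 0.0353] [0.5953 0.1384 0.0625]
tri tray_eye [ 0.6261 -0.0097  0.0001] [0.0028578519995348926, 0.0028578519995350444]
tri hook_tip [ 0.7382 -0.2555 -0.1007] [0.08584587305718111, 0.08584587305718137]
```

View pics/e2.png

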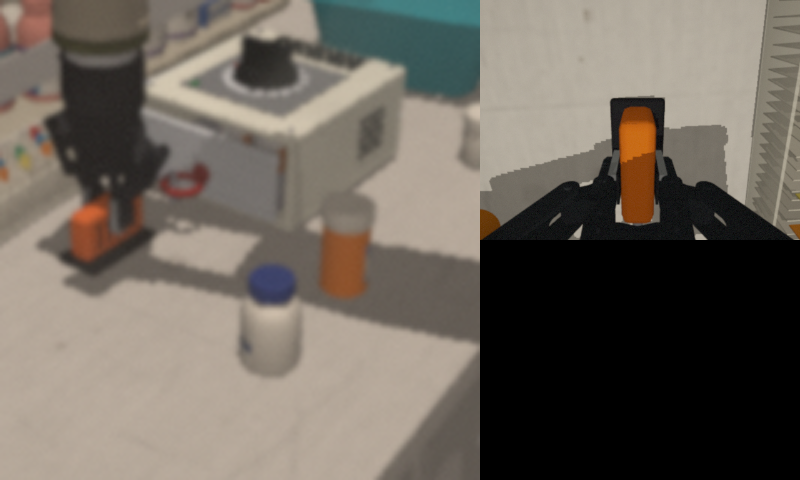

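The eye has followed the hook (force about -3 N along y), so it is hooked. I keep pulling.

>>> {"fn": "move_arm", "kwargs": {"commands": [-1,10,0,0,0,-1,20,0,0,0,-1,30,0,0,0,-1,40,0,0,0,-1,50,0,0,0]}}

```text
time: 14.83
position: [0.5947, 0.1948, 0.0503]
ee_rot: [2.278, 2.164, -0.0]
contact_force: [1.1, -2.5, -2.4]
opening: 0.269
grasp_force: 60.0
```

>>> {"fn": "move_arm", "kwargs": {"commands": [-1,8,0,0,0,-1,16,0,0,0,-1,24,0,0,0,-1,32,0,0,0,-1,38,0,0,0]}}

```text
time: 15.25
position: [0.5966, 0.2326, 0.0502]
ee_rot: [-2.278, -2.164, -0.0]
contact_force: [0.6, -2.8, -1.8]
opening: 0.268
grasp_force: 60.0
```

>>> {"fn": "move_arm", "kwargs": {"commands": [-1,2,0,0,0,-1,4,0,0,0,-1,6,0,0,0,-1,8,0,0,0,-1,10,0,0,0]}}

```text
time: 15.67
position: [0.5969, 0.2414, 0.0501]
ee_rot: [-2.278, -2.163, 0.001]
contact_force: [-1.2, -3.4, -3.3]
opening: 0.269
grasp_force: 59.9
```

```bash
python3 st.py
```

```text
15.6667 [0.5969 0.2414 0.0501] [87.0169 -2.9831] [0.3047 0.3939 1.5198 0.     1.2286 0.3567] M [-0.4368  0.257  -0.0943] F [-1.159  -3.4344 -3.2535] 0.26864118345427324
```

>>> {"fn": "move_arm", "kwargs": {"commands": [-1,1.5,0,0,0,-1,3,0,0,0,-1,4.5,0,0,0,-1,6,0,0,0,-1,6,0,0,0]}}

```text
time: 16.08
position: [0.5974, 0.2479, 0.0502]
ee_rot: [-2.278, -2.163, -0.0]
contact_force: [-1.1, -0.9, -3.5]
opening: 0.27
grasp_force: 59.9
```

>>> {"fn": "move_arm", "kwargs": {"commands": [-1,1,0,0,0,-1,2,0,0,0,-1,3,0,0,0,-1,4,0,0,0,-1,4,0,0,0]}}

```text
time: 16.5
position: [0.5975, 0.2502, 0.0498]
ee_rot: [2.277, 2.162, -0.003]
contact_force: [-1.7, -7.5, -3.7]
opening: 0.271
grasp_force: 59.9
```

>>> {"fn": "move_arm", "kwargs": {"commands": [-1,1,0,0,0,-1,2,0,0,0,-1,3,0,0,0,-1,3,0,0,0]}}

```text
time: 16.83
position: [0.5975, 0.2506, 0.0492]
ee_rot: [2.277, 2.16, -0.009]
contact_force: [-2.1, -18.1, -2.6]
opening: 0.275
grasp_force: 59.9
```

>>> {"fn": "move_arm", "kwargs": {"commands": [-1,1,0,0,0,-1,2,0,0,0,-1,2,0,0,0]}}

```text
time: 17.08
position: [0.5975, 0.2509, 0.0488]
ee_rot: [2.276, 2.159, -0.013]
contact_force: [-1.4, -24.8, -2.9]
opening: 0.272
grasp_force: 59.9
```

```bash
python3 st.py; python3 ey.py e3
```

```text
17.0833 [0.5975 0.2509 0.0488] [86.9629 -3.0383] [ 0.3226  0.4103  1.5012 -0.0077  1.2355  0.3781] M [-4.2051  0.2763 -0.0929] F [ -1.4318 -24.8321  -2.9048] 0.27241304077333206
scene tray_eye 0.87 [205.2 214.6] [0.597  0.1396 0.048 ]
scene hook_tip 0.76 [203.9 224.2] [0.5256 0.232  0.09  ]
scene red 37 [0.5665 0.1115 0.0465] [0.6025 0.1627 0.0533]
side tray_eye 0.72 [217.9 237. ] [0.5888 0.1453 0.048 ]
side hook_tip 0.94 [214.1 240.8] [0.5599 0.1986 0.09  ]
side red 86 [0.5678 0.1067 0.042 ] [0.6041 0.1635 0.0614]
tri tray_eye [0.578  0.1607 0.065 ] [0.001141768494927527, 0.001141768494927592]
tri hook_tip [ 0.623   0.1186 -0.0042] [0.0017330951529433963, 0.0017330951529435947]
```

The tray is at its outer stop: the force climbs to 25 N with no further motion, after about 120 mm. I unload to the middle of the ring and lift out.

>>> {"fn": "move_arm", "kwargs": {"commands": [-1,-6,0,0,0,-1,-12,0,0,0,-1,-18,0,0,0,-1,-18,0,0,0,-1,-18,0,0,0]}}

```text
time: 17.95
position: [0.5974, 0.2388, 0.0508]
ee_rot: [2.278, 2.163, 0.002]
contact_force: [-0.4, -0.4, -1.7]
opening: 0.267
grasp_force: 60.0
```

```bash
python3 st.py
```

```text
17.95 [0.5974 0.2388 0.0508] [87.0319 -2.9682] [0.3004 0.39   1.5233 0.0005 1.2271 0.3521] M [ 0.0507  0.0134 -0.0275] F [-0.3906 -0.356  -1.6915] 0.2668377571680659
```

>>> {"fn": "move_arm", "kwargs": {"commands": [-1,0,0,-10,0,-1,0,0,-20,0,-1,0,0,-30,0,-1,0,0,-45,0,-1,0,0,-60,0]}}

```text
time: 18.37
position: [0.5972, 0.239, 0.1121]
ee_rot: [2.277, 2.164, 0.001]
contact_force: [0.8, -0.4, -1.5]
opening: 0.272
grasp_force: 60.0
```

```bash
python3 st.py
```

```text
18.3667 [0.5972 0.239  0.1121] [87.0673 -2.9328] [0.3009 0.3249 1.485  0.0001 1.3307 0.3521] M [ 0.0169  0.0356 -0.0317] F [ 0.7859 -0.3915 -1.4546] 0.27179836104747646
```

>>> {"fn": "move_arm", "kwargs": {"commands": [-1,35,0,0,0,-1,60,-25,0,0,-1,85,-50,0,0,-1,92,-71,0,0,-1,92,-71,0,0]}}

```text
time: 18.78
position: [0.5275, 0.3375, 0.1115]
ee_rot: [-2.272, -2.167, -0.0]
contact_force: [-0.7, -0.7, -2.1]
opening: 0.274
grasp_force: 60.3
```

```bash
python3 st.py; python3 ey.py e4; python3 - <<'E'
import sys; sys.path.insert(0,'.')
from look import *
np.set_printoptions(precision=4,suppress=True)
c,im,P=cloud('wrist'); hsv=cv2.cvtColor(im,cv2.COLOR_RGB2HSV)
s=manip.get_state();M=R.from_rotvec(s['ee_rot']).as_matrix();Q=(P-s['position'])@M
og=((hsv[...,0]>=3)&(hsv[...,0]<18)&(hsv[...,1]>170)&(hsv[...,2]>90))&(abs(Q[...,1])<.03)&(abs(Q[...,0])<.08)
t=Q[og]; t=t[t[:,2]<np.percentile(t[:,2],60)+.004]
A=np.c_[t[:,0],np.ones(len(t))]; print('grip top, tool frame: slope',np.linalg.lstsq(A,t[:,2],rcond=None)[0],t.min(0),t.max(0))
b=(hsv[...,2]<70)&(abs(Q[...,1])<.03)&(Q[...,0]>.03)&(Q[...,0]<.08)&(Q[...,2]>0)
t=Q[b]; print('foot',len(t),t.min(0),t.max(0),np.median(t,0))
E
```

```text
18.7833 [0.5275 0.3375 0.1115] [87.2838 -2.7162] [0.4863 0.283  1.5371 0.0016 1.3217 0.5333] M [-0.0524 -0.0217 -0.0315] F [-0.7294 -0.6873 -2.124 ] 0.274138529790007
scene tray_eye 0.68 [205.7 214.4] [0.5965 0.138  0.048 ]
scene hook_tip 0.83 [205.9 225.1] [0.5189 0.2325 0.09  ]
scene red 40 [0.5666 0.1102 0.0476] [0.6034 0.1608 0.0548]
side tray_eye 0.69 [217.  233.3] [0.6    0.1341 0.048 ]
side red 106 [0.5673 0.1072 0.0435] [0.6106 0.1635 0.0589]
tri tray_eye [0.6064 0.1261 0.0388] [3.126483833149964e-05, 3.126483833142295e-05]
grip top, tool frame: slope [ 0.0094 -0.0283] [-0.0369 -0.0111 -0.0312] [ 0.0413  0.0121 -0.024 ]
foot 1916 [ 0.03   -0.0217  0.0153] [0.0462 0.0232 0.0218] [0.0409 0.0008 0.0173]
```

>>> {"fn": "move_arm", "kwargs": {"commands": [-1,0,0,25,0,-1,0,0,50,0,-1,0,0,70,0,-1,0,0,80,0,-1,0,0,80,0]}}

```text
time: 19.7
position: [0.5295, 0.333, 0.0275]
ee_rot: [-2.278, -2.162, 0.006]
contact_force: [0.3, -0.5, -1.6]
opening: 0.27
grasp_force: 60.3
```

>>> {"fn": "move_arm", "kwargs": {"commands": [-1,0,0,0,0,-1,0,0,2,0,-1,0,0,4,0,-1,0,0,6,0,-1,0,0,6,0]}}

```text
time: 20.12
position: [0.5319, 0.3347, 0.0255]
ee_rot: [2.277, 2.163, 0.004]
contact_force: [0.9, 0.9, 0.3]
opening: 0.27
grasp_force: 60.7
```

```bash
python3 st.py
```

```text
20.1167 [0.5319 0.3347 0.0255] [87.0478 -2.9523] [0.4801 0.3844 1.5817 0.     1.173  0.5316] M [ 0.058  -0.2799  0.0069] F [0.9426 0.9414 0.2536] 0.2702057247770208
```

>>> {"fn": "move_arm", "kwargs": {"commands": [1,0,0,0,0,1,0,0,0,0,1,0,0,0,0,1,0,0,0,0,1,0,0,0,0]}}

```text
time: 20.53
position: [0.5308, 0.3341, 0.0243]
ee_rot: [2.278, 2.163, -0.0]
contact_force: [-0.1, 0.5, 0.2]
opening: 0.958
grasp_force: 0.0
```

>>> {"fn": "move_arm", "kwargs": {"commands": [1,0,0,0,0,1,0,0,-20,0,1,0,0,-55,0,1,0,0,-95,0,1,0,0,-130,0]}}

```text
time: 20.95
position: [0.5305, 0.334, 0.1559]
ee_rot: [-2.278, -2.163, 0.001]
contact_force: [1.5, 0.7, 0.5]
opening: 0.998
grasp_force: 0.0
```

```bash
python3 st.py; python3 - <<'E'
from look import *
a=manip.capture('scene')[0];c=manip.capture('wrist')[0]
import cv2
b=manip.capture('side')[0]
o=np.hstack([cv2.resize(a[120:360,130:370],(400,400),interpolation=cv2.INTER_CUBIC),cv2.resize(c,(400,300))[:, :] if False else cv2.copyMakeBorder(cv2.resize(c,(400,300)),0,100,0,0,0)])
cv2.imwrite('pics/end.png',o[...,::-1])
E
```

```text
20.95 [0.5305 0.334  0.1559] [87.0468 -2.9532] [0.4801 0.2471 1.4954 0.     1.3996 0.5316] M [-0.0014 -0.0222 -0.0431] F [1.4705 0.6518 0.4751] 0.9977859264195555
```

View pics/end.png

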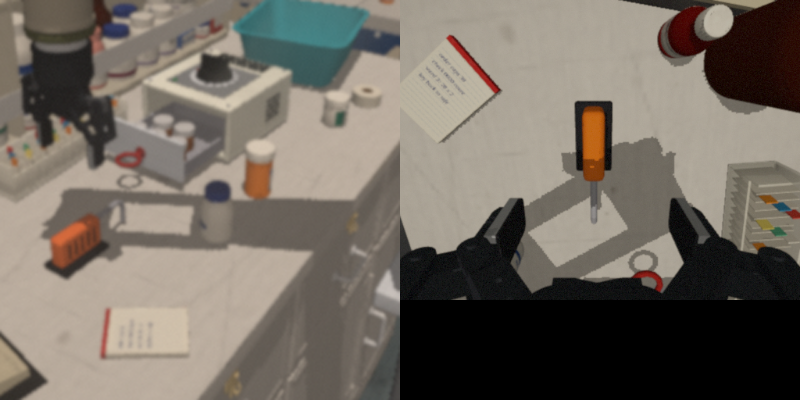

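The tray is fully out, with the eye at (130,158). The hook stands upright on its foot at (80,245), clear of the eye, and the vial, bottle and jar still stand in place. The arm is clear, so I hand in.

```bash
python3 -c "
from plant import manip
print(manip.hand_in())"
```

```text
the job is handed in; nothing more can be done
None
```

I handed the job in at about 21 s: the knob is hard against its off stop, the tray was then pulled out to its outer stop with the hook, and the hook stands upright on the counter clear of the eye, with the vial, bottle and jar still standing; the hand-in gave no verdict.

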